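# Lock the solder reel onto its stand

## Robot

A 7-joint arm with a two-finger parallel gripper is mounted at the origin on the work surface. World frame = base frame: x ahead of the robot, y to its left, z up, the work surface at z = 0. Lengths are in m, angles in rad, forces in N, time in s.
With the tool pointing down it reaches from about 0.425 to 0.875 m from the base axis. Payload 8.4 kg.
Tool frame: the origin (TCP) lies at the very end of the fingers, on their centre line; the grasp point (between the pads) lies 19 mm behind it; z points along the fingers, y is the line along which they close (so a half turn about z gives the same grasp; the last joint's range is limited). The gripper opens to 87 mm and grips with 3 to 60 N. Pads are 19 mm wide; open, the fingers measure 117 mm over their backs; the gripper's body (75 mm by 190 mm) begins 51 mm behind the grasp point.
Start: joints at [1.241, 0.333, 0.04, 1.465, -0.013, 1.343, -0.059], TCP at [0.149, -0.633, 0.223] pointing down, gripper open.
Joint ranges: [-2.58, 2.58], [-0.38, 2.09], [-1.3, 1.39], [0.25, 2.4], [-1.5, 4.64], [0.08, 2.09], [-2.65, 2.65]. Speed limits (rad/s): [2.22, 2.22, 2.79, 2.79, 3.14, 3.14, 3.14].

## Interface

Orientations are given as a unit quaternion [w, x, y, z].
In Python, from station import * gives the robot as it stands.
- The arm moves only by the tool drive_tool, never from a script. Its argument "commands" is a list that holds one entry, the list of rows, each a list of 5 numbers: the finger opening in mm, from 0 to 87, then the shift along the world's x, y, z in parts of the range, where 1.0 means 200 mm, then the turn about the world's z in fractions of the full range, 1 being 2 pi rad. In form: [[[gripper, x, y, z, turn], ...]]. A call has 1 to 5 rows; each row is the pose to reach, as a shift and turn from the pose commanded when the call began; what a row does not reach only later rows make up. A row lasts 1/12 s, in which the tool goes at most 41.7 mm and 7.16 degrees, less where a joint would pass 70% of its speed; a pose out of reach is approached as far as the arm can. A shift or turn number past 1, either way, is cut back to 1. A call with a gripper value outside its range is refused whole. The fingers move at their own pace and stop on an object; "grip_force" is the grip in N (left out, the last holds). Time passes only in rows, so rows that repeat a pose let the fingers close. It gives the time, the measured TCP pose, the force, the opening and the grip force at its end, in the units of the state.
- observe(): the state, without advancing time (a new reading comes with each control period).
- grab_frame(name): name is "scene" or "side" or "wrist"; returns the picture (384x512x3 uint8, red, green, blue); there is no depth.
- camera_params(name): a dict with "fovy" (degrees; the focal length in pixels is half the picture's height over the tangent of half this angle, whatever the lens; pixels are square), "cx", "cy" (the principal point, pixels), "R" (3x3) and "t" (3): a world point X has camera coordinates R X + t. Camera axes: x right, y down, z forward; pixel columns grow to the right and rows downward; lengths in m; the calibration is good to about 2 mm. A picture is of the moment at which its call begins: read the wrist's pose just before it. camera_params takes no time and is no camera call; for the wrist camera it gives the pose at the moment of the call.
- hand_in(): hands the job in; it is judged then, once.
The state is a dict: "t": time; "joints": joint angles; "joint_velocities": joint speeds; "tau": joint torques, N m; "eef_pos": TCP position; "eef_rot": TCP orientation; "contact_force": force on the tool from outside, world axes, zero at the start; "torque": the same for the moment, N m; "grip_width": finger opening in m; "grasp_force": force on a finger pad.
Only numpy, scipy, OpenCV 4.12 (cv2) and the standard library are available. Lean on these libraries where they do the work, as an engineer would, in place of code of your own. Each camera call takes 0.05 s, during which the arm holds its last target. There are 200 camera calls.

## Task

Take the black retaining nut from the bench, set it over the threaded neck of the reel stand and without forcing it turn it backward (anticlockwise from above) until you feel it drop into the thread start, then screw it forward (clockwise) until it is fully home on the reel, and let go. The small drag knob that stands up through the nut is already adjusted, so do not turn it, and leave the other things on the bench where they are.

Things in the scene. Friction and masses are not known exactly. Their poses are not given: they have to be found in the camera images.
- nut: Black round retaining nut, a cap with a hole: 60 mm outside diameter, 28 mm tall, about 80 g, open side down on the bench. Origin: centre of its underside, z up. Bore 45 mm wide, closed on top by a 4 mm web with a 28 mm hole for the drag knob. It lies in one of two places, the plain spacer ring in the other.
- pins (a point): On the nut's axis, 6 mm above its underside, level with three round steel pins in the bore, hidden from above, 120 degrees apart (one along the nut's x). They point inward, 4 mm thick, tips at 17 mm radius. They ride in the neck's thread.
- stand: The fixed reel stand with reel, neck and knob. Origin: centre of its underside, on its axis. The yaw of this frame says nothing about the thread. Before the nut has dropped into the thread start, press and turn it lightly: over 70 N between nut and stand counts as forcing.
- seat (a point): On the fixed stand's axis at the top face of the reel, 84 mm above the bench; z up. Base 130 mm wide, 18 mm high; green solder reel 72 mm wide, free to turn. Underside of the nut above this point: 18.5 mm with pins on the stop teeth, 15 mm on the rim, 6.5 mm dropped into the thread start, 0.5 mm fully home (then it no longer turns forward).
- rim (a point): On the same axis, at the flat rim of the aluminium threaded neck, 41 mm wide, 19 mm above the seat. Three slots in the rim, 120 degrees apart, 36 degrees wide: the thread starts (pins have 24 degrees of room). How they are turned is unknown; this frame's yaw does not tell. A tooth 8 degrees wide, 3.5 mm high, on each slot's anticlockwise edge stops a nut turned forward on the rim.
- start_level (a point): On the same axis, at the height of the nut's underside once dropped into the thread start: 1.9 rad backward at most finds it. Leaving a tooth (3.5 mm drop to the rim) is not yet it. The tooth also stops backward turning inside the slot. Forward, the nut sinks 4.5 mm per rad to a hard stop after 1.33 to 1.75 rad. Play 1.5 mm vertical, 2 mm radial; it does not slip back.
- knob_mark (a point): Pointer tip on top of the grey drag knob, 9 mm off the stand's axis, 41 mm above the seat. The knob, 20 mm wide and 22 mm tall, stands on the neck concentric with it and turns very easily. It passes through the nut's hole with 4 mm to spare all round and stands 12.5 mm out of the nut when that is home.
- spacer: Plain black ring, 44 mm outside and 28 mm inside diameter, 18 mm tall, open through; not needed. Origin: centre of its underside.
- screwdriver: Screwdriver 180 mm long lying along its x; not needed.
- flux_bottle: White bottle, 40 mm in diameter, 100 mm tall, standing; not needed. Origin: centre of its underside.
- spare_spool: A second green reel of solder standing on the bench without stand or neck, 72 mm in diameter, 62 mm tall; not needed. Origin: centre of its underside.
- paste_jar: Small closed jar with a white lid, 52 mm in diameter, 45 mm tall; not needed. Origin: centre of its underside.
- cutters: Flush cutters with blue grips lying flat, about 130 mm long and 14 mm high; not needed.
Mind the look-alikes: they are no part of the job. Leave any purple or turquoise look-alike of the nut alone.

How it is judged:
At the end, for the whole second after the job is handed in: The nut is screwed home: its underside no more than 2 mm above the top of the reel (0.5 mm when fully home, 6.5 mm at the thread start), centred within 4 mm, level within 4 degrees, at rest and released (z of nut in the frame of seat below 0.002 m and horizontal distance between nut and seat below 0.004 m and angle between nut's own z axis and vertical below 0.07 rad and linear speed of nut below 0.01 m/s); the robot touches nothing.
It fails at once if the drag knob's pointer is turned away (more than 3 mm, about 20 degrees) (distance of knob_mark from where it was at the start of the episode above 0.003 m).
It fails at once if the nut is forced: pressed or turned against the neck with more than 70 N before it has dropped into the thread start (contact force between nut and stand above 70 N and z of nut in the frame of seat above 0.008 m).
It fails at once if another thing on the bench is moved more than 30 mm (distance of any of spacer, screwdriver, flux_bottle, spare_spool, paste_jar, cutters from where it was at the start of the episode above 0.03 m).
It also fails if it takes over 67 s, if anything falls off the work surface, if the arm or the gripper's body presses on something with over 40 N, if the wrist force passes 120 N, or if a joint passes its speed limit or range.

## Working session

There is one attempt and no reset: what is moved stays moved. The work goes in short steps, Python scripts to look and compute and a tool call to move; the robot and the scene stay as the last step left them, time stands still between calls to the robot, and variables do not carry over. Pictures are saved under pics/ and viewed, at most 10 in all, crops included, and the job is handed in when it is done.

Besides the shell and the picture viewer there is one more tool, called by a JSON object that holds its "fn" and its "kwargs". drive_tool: Moves the arm, as the interface text tells. Its arguments: {"type":"object","properties":{"commands":{"type":"array"},"grip_force":{"type":"number"}},"required":["commands"]}

```bash
mkdir -p pics
python3 - <<'E'
from station import *
import cv2,numpy as np,json
s=observe();print(s)
P={}
for n in("scene","side"):
    im=grab_frame(n);cv2.imwrite(f"pics/{n}0.png",im[...,::-1])
    p=camera_params(n);P[n]={k:np.asarray(v).tolist() for k,v in p.items()};print(n,P[n])
json.dump(P,open("cams.json","w"))
a=cv2.imread("pics/scene0.png");b=cv2.imread("pics/side0.png")
E
```

```text
{'t': 0.0, 'joints': array([ 1.24077066,  0.33389046,  0.03986789,  1.46626713, -0.01340466,
        1.34330485, -0.05853167]), 'joint_velocities': array([ 0.00078877, -0.00095684,  0.00019068,  0.0006792 , -0.00099456,
        0.00086496,  0.00047748]), 'tau': array([ 1.62875726e-04, -6.56354284e+01,  1.33531608e+00, -4.03799272e+01,
       -5.95757738e-02,  4.45702428e-02,  1.63734339e-04]), 'eef_pos': array([ 0.14857672, -0.63230853,  0.22167444]), 'eef_rot': array([-7.89122986e-04,  9.93349560e-01,  1.15134737e-01, -1.42733750e-04]), 'contact_force': array([-0.13857612, -0.47721408,  0.49648348]), 'torque': array([-0.01911039, -0.02105279, -0.02590533]), 'grasp_force': 0.0, 'grip_width': 0.08673952033606865}
scene {'fovy': 53.072309273878055, 'cx': 261.1382723853015, 'cy': 188.1725959093173, 'R': [[-0.7661879713392005, 0.6421998776146873, 0.023136762236782057], [0.38951280123498466, 0.4927489450822852, -0.778124832397971], [-0.51111228731972, -0.5871778217132997, -0.6276833878945881]], 't': [0.44568304547867726, -0.1614710997216148, 1.3233170872785356]}
side {'fovy': 54.008100506878854, 'cx': 255.54946745260878, 'cy': 193.01858325670437, 'R': [[0.9851918014973118, -0.17128958613782322, 0.007549300842766221], [-0.1217470953436352, -0.729887828858674, -0.6726376454372435], [0.12072596670919294, 0.6617579882137461, -0.7399335145791317]], 't': [-0.6047672751625839, 0.12829638234362067, 1.0009159915135954]}
```

View pics/scene0.png

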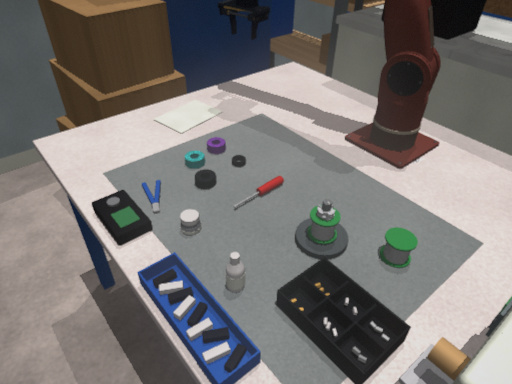

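View pics/side0.png

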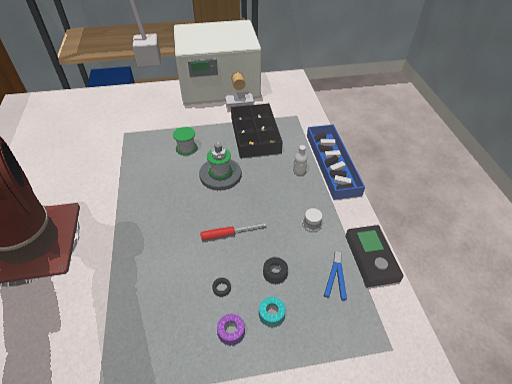

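The nut is the larger black ring (scene ~(205,179), side ~(276,270)); the stand is at scene ~(323,225), side ~(219,165). Next I'll enlarge both.

Run:
```python
import cv2,numpy as np
a=cv2.imread("pics/scene0.png");b=cv2.imread("pics/side0.png")
def c(im,x,y,w=50,h=36): return cv2.resize(im[y-h:y+h,x-w:x+w],None,fx=4,fy=4,interpolation=cv2.INTER_CUBIC)
cv2.imwrite("pics/crops.png",np.vstack([np.hstack([c(a,205,179),c(b,275,270)]),np.hstack([c(a,323,225),c(b,219,165)])]))
```

```text
(no output)
```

View pics/crops.png

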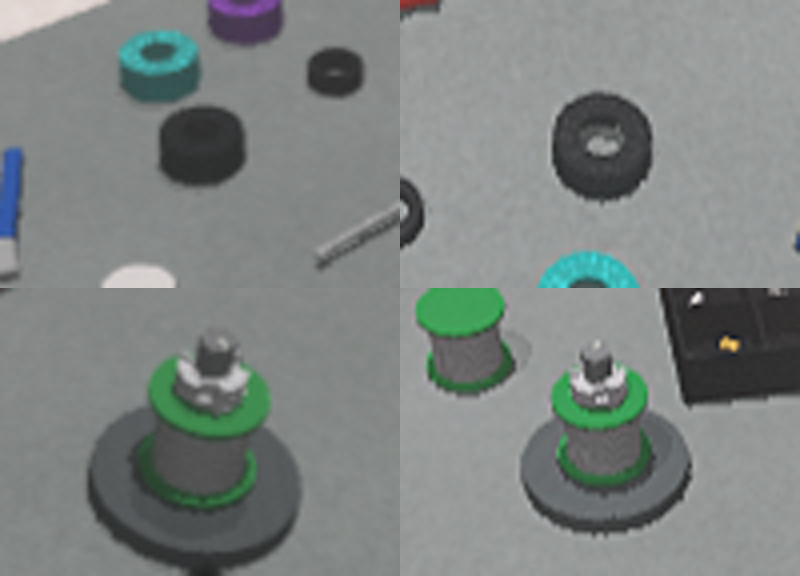

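```bash
cat > h.py <<'E'
import numpy as np,json,cv2
from scipy.optimize import least_squares
def proj(c,X):
    q=np.asarray(c["R"])@np.asarray(X,float).T+np.asarray(c["t"])[:,None]
    f=192/np.tan(np.radians(c["fovy"])/2); return np.stack([c["cx"]+f*q[0]/q[2],c["cy"]+f*q[1]/q[2]],1)
def circ(x,y,z,r,n=180):
    a=np.linspace(0,2*np.pi,n,False); return np.stack([x+r*np.cos(a),y+r*np.sin(a),0*a+z],1)
def bbox(c,x,y,r,z0,z1):
    p=proj(c,np.vstack([circ(x,y,z0,r),circ(x,y,z1,r)])); return np.r_[p.min(0)-.5+.5,p.max(0)]
def fit(obs,x0):
    # obs: (cam,r,z0,z1,[l,t,r,b] with nan)
    def res(p):
        d=np.concatenate([bbox(c,p[0],p[1],r,a,b)-np.array(o) for c,r,a,b,o in obs]); return d[~np.isnan(d)]
    s=least_squares(res,x0); return s.x,s.fun
E
python3 - <<'E'
from h import *
C=json.load(open("cams.json"));S,D=C["scene"],C["side"];n=np.nan
for name,o in dict(
 nut=[(S,.03,0,.028,[194.75,169.5,216.25,189.5]),(D,.03,0,.028,[263,256.75,288,284])],
 base=[(S,.065,0,.018,[295,n,348.25,259.5]),(D,.065,0,.018,[199.25,n,241.75,190.25])],
 disc=[(S,.036,.084,.084,[310,n,340.5,226.25]),(D,.036,.084,.084,[207,n,231,163.75])]).items():
    for k in(o,o[:1],o[1:]): x,f=fit(k,[.5,0]);print(name,x.round(4),np.hypot(*x).round(3),f.round(1))
E
```

```text
nut [ 0.6269 -0.2013] 0.658 [-1.1 -0.8 -1.  -0.5 -0.5 -0.7 -0.8 -0.8]
nut [ 0.6263 -0.1969] 0.657 [-0.1 -0.2  0.1  0.2]
nut [ 0.6281 -0.2035] 0.66 [ 0.1  0.  -0.1 -0. ]
base [0.5307 0.1676] 0.557 [-1.  -0.3  0.5 -0.7 -0.8 -0.7]
base [0.5284 0.1674] 0.554 [-0.3  0.3 -0. ]
base [0.5327 0.1642] 0.557 [ 0. -0.  0.]
disc [0.5314 0.1685] 0.557 [-0.8 -0.3 -0.3 -0.7 -0.3 -1.6]
disc [0.531  0.1698] 0.557 [-0.2  0.2 -0. ]
disc [0.5321 0.1617] 0.556 [-0.3  0.3 -0. ]
```

Stand ≈ (531,167) mm and nut ≈ (627,-201) mm. Both are within reach, and the sizes fit the given ones. I'll move over the nut now.

The rows are not in the units I measure in: shifts go in shares of 200 mm and turns go in shares of 2 pi rad. I convert before sending: 150 mm / 200 = 0.75, 135 mm / 200 = 0.675.

{"fn": "drive_tool", "kwargs": {"commands": [[[87,0.15,0.135,0,0],[87,0.3,0.27,0,0],[87,0.45,0.405,0,0],[87,0.6,0.54,0,0],[87,0.75,0.675,0,0]]]}}

```text
t: 0.52
eef_pos: [0.2996, -0.4961, 0.2222]
eef_rot: [-0.0, 0.993, 0.115, -0.0]
contact_force: [0.9, -0.7, -0.7]
grip_width: 0.087
grasp_force: 0.0
```

Scaled: 150 mm / 200 = 0.75, 135 mm / 200 = 0.675.

{"fn": "drive_tool", "kwargs": {"commands": [[[87,0.15,0.135,0,0],[87,0.3,0.27,0,0],[87,0.45,0.405,0,0],[87,0.6,0.54,0,0],[87,0.75,0.675,0,0]]]}}

```text
t: 0.93
eef_pos: [0.4496, -0.3611, 0.2224]
eef_rot: [-0.0, 0.993, 0.115, -0.0]
contact_force: [-0.4, -0.0, 0.6]
grip_width: 0.0868
grasp_force: 0.0
```

Scaled: 150 mm / 200 = 0.75, 135 mm / 200 = 0.675.

{"fn": "drive_tool", "kwargs": {"commands": [[[87,0.15,0.135,0,0],[87,0.3,0.27,0,0],[87,0.45,0.405,0,0],[87,0.6,0.54,0,0],[87,0.75,0.675,0,0]]]}}

```text
t: 1.35
eef_pos: [0.5997, -0.2262, 0.2222]
eef_rot: [-0.0, 0.993, 0.115, -0.0]
contact_force: [0.2, 0.2, -0.3]
grip_width: 0.0869
grasp_force: 0.0
```

Scaled: -40 mm / 200 = -0.2, 29 mm / 200 = 0.145.

{"fn": "drive_tool", "kwargs": {"commands": [[[87,0.145,0.135,-0.1,0],[87,0.145,0.135,-0.2,0],[87,0.145,0.135,-0.2,0]]]}}

```text
t: 1.6
eef_pos: [0.6271, -0.1967, 0.1774]
eef_rot: [-0.002, 0.993, 0.118, -0.003]
contact_force: [-1.4, -0.5, -0.8]
grip_width: 0.087
grasp_force: 0.0
```

Run:
```python
from station import *
import cv2,numpy as np,json
from h import *
s=observe();print(s["t"],s["eef_pos"],s["eef_rot"],s["joints"])
p=camera_params("wrist");im=grab_frame("wrist");cv2.imwrite("pics/w1.png",im[...,::-1])
json.dump({k:np.asarray(v).tolist() for k,v in p.items()},open("w1.json","w"))
print(bbox(p,.627,-.201,.03,0,.028),proj(p,[[.627,-.201,.028]]))
```

```text
1.6 [ 0.62712657 -0.19667975  0.17738269] [-0.00210239  0.99303944  0.11772777 -0.00290347] [ 0.48223522  0.40015957 -0.32456374  1.48221487  0.12736276  1.28713131
 -1.18972041]
[232.31816446 147.77550873 291.89320745 209.78919601] [[262.09145905 181.71912863]]
```

View pics/w1.png

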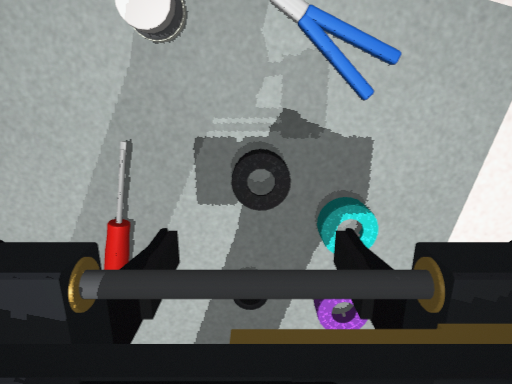

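The nut sits at (261,180) with box about 232–290 × 149–211. The prediction was 232–292 × 148–210, so it agrees within 1–2 mm. I'll descend and squeeze gently, first in one direction and then at 90°, to centre it.

Scaled: -160 mm / 200 = -0.8, -145 mm / 200 = -0.725.

{"fn": "drive_tool", "kwargs": {"commands": [[[87,0,0,-0.2,0],[87,0,0,-0.4,0],[87,0,0,-0.575,0],[87,0,0,-0.725,0],[87,0,0,-0.8,0]]], "grip_force": 5}}

```text
t: 2.07
eef_pos: [0.625, -0.2027, 0.0196]
eef_rot: [-0.0, 0.994, 0.114, -0.002]
contact_force: [-0.4, -0.3, -0.0]
grip_width: 0.0871
grasp_force: 0.0
```

{"fn": "drive_tool", "kwargs": {"commands": [[[87,0,0,0,0],[87,0,0,0,0]]]}}

```text
t: 2.23
eef_pos: [0.6272, -0.2024, 0.0233]
eef_rot: [0.0, 0.993, 0.114, -0.0]
contact_force: [0.6, -0.8, 0.4]
grip_width: 0.0871
grasp_force: 0.0
```

Scaled: -18 mm / 200 = -0.09, -10 mm / 200 = -0.05.

{"fn": "drive_tool", "kwargs": {"commands": [[[87,0,0,-0.05,0],[87,0,0,-0.09,0],[87,0,0,-0.09,0],[58,0,0,-0.09,0],[58,0,0,-0.09,0]]], "grip_force": 5}}

```text
t: 2.65
eef_pos: [0.628, -0.2008, 0.0051]
eef_rot: [0.0, 0.993, 0.115, 0.0]
contact_force: [-0.4, -0.5, -0.4]
grip_width: 0.0798
grasp_force: 0.0
```

{"fn": "drive_tool", "kwargs": {"commands": [[[58,0,0,0,0],[58,0,0,0,0],[58,0,0,0,0],[58,0,0,0,0],[58,0,0,0,0]]]}}

```text
t: 3.07
eef_pos: [0.6278, -0.2006, 0.0047]
eef_rot: [-0.0, 0.993, 0.115, 0.0]
contact_force: [-0.2, 0.2, 2.1]
grip_width: 0.0593
grasp_force: 5.0
```

Gripped at 59 mm. I'll open a little, turn 90° and squeeze again.

Scaled: 0.27 rad / 6.2832 = 0.043.

{"fn": "drive_tool", "kwargs": {"commands": [[[80,0,0,0,0],[80,0,0,0,0],[80,0,0,0,0.008],[80,0,0,0,0.0239],[80,0,0,0,0.043]]]}}

```text
t: 3.48
eef_pos: [0.6277, -0.2008, 0.0045]
eef_rot: [0.0, 0.968, 0.25, -0.0]
contact_force: [-0.8, -0.0, 0.4]
grip_width: 0.0785
grasp_force: 0.0
```

Scaled: 0.6 rad / 6.2832 = 0.0955.

{"fn": "drive_tool", "kwargs": {"commands": [[[80,0,0,0,0.0191],[80,0,0,0,0.0382],[80,0,0,0,0.0573],[80,0,0,0,0.0764],[80,0,0,0,0.0955]]]}}

```text
t: 3.9
eef_pos: [0.6277, -0.2009, 0.0045]
eef_rot: [0.0, 0.851, 0.525, -0.0]
contact_force: [-0.3, -0.0, -0.0]
grip_width: 0.0798
grasp_force: 0.0
```

Scaled: 0.6 rad / 6.2832 = 0.0955.

{"fn": "drive_tool", "kwargs": {"commands": [[[80,0,0,0,0.0191],[80,0,0,0,0.0382],[80,0,0,0,0.0573],[80,0,0,0,0.0764],[80,0,0,0,0.0955]]]}}

```text
t: 4.32
eef_pos: [0.6276, -0.2009, 0.0045]
eef_rot: [-0.0, 0.658, 0.753, -0.0]
contact_force: [-0.5, 0.3, -0.4]
grip_width: 0.0801
grasp_force: 0.0
```

Scaled: 0.1 rad / 6.2832 = 0.0159.

{"fn": "drive_tool", "kwargs": {"commands": [[[80,0,0,0,0.0159],[80,0,0,0,0.0159],[58,0,0,0,0.0159],[58,0,0,0,0.0159],[58,0,0,0,0.0159]]]}}

```text
t: 4.73
eef_pos: [0.6277, -0.2008, 0.0046]
eef_rot: [0.0, 0.622, 0.783, -0.0]
contact_force: [0.1, 0.4, -0.1]
grip_width: 0.0671
grasp_force: 0.0
```

{"fn": "drive_tool", "kwargs": {"commands": [[[50,0,0,0,0],[50,0,0,0,0],[50,0,0,0,0],[50,0,0,0,0]]], "grip_force": 25}}

```text
t: 5.07
eef_pos: [0.6277, -0.2007, 0.0046]
eef_rot: [-0.0, 0.621, 0.783, -0.0]
contact_force: [-0.8, 0.6, 0.3]
grip_width: 0.0587
grasp_force: 25.0
```

Scaled: 180 mm / 200 = 0.9, 100 mm / 200 = 0.5.

{"fn": "drive_tool", "kwargs": {"commands": [[[50,0,0,0.1,0],[50,0,0,0.3,0],[50,0,0,0.5,0],[50,0,0,0.7,0],[50,0,0,0.9,0]]]}}

```text
t: 5.48
eef_pos: [0.6273, -0.2004, 0.1863]
eef_rot: [-0.0, 0.621, 0.784, 0.0]
contact_force: [1.5, -0.7, -0.9]
grip_width: 0.0588
grasp_force: 25.0
```

{"fn": "drive_tool", "kwargs": {"commands": [[[50,-0.035,0.125,0,0],[50,-0.08,0.31,0,0],[50,-0.13,0.495,0,0],[50,-0.18,0.68,0,0],[50,-0.225,0.86,0,0]]]}}

```text
t: 5.9
eef_pos: [0.5818, -0.027, 0.1846]
eef_rot: [0.0, 0.621, 0.784, -0.0]
contact_force: [1.7, 0.5, -0.3]
grip_width: 0.0593
grasp_force: 25.0
```

Scaled: 176 mm / 200 = 0.88, 148 mm / 200 = 0.74.

{"fn": "drive_tool", "kwargs": {"commands": [[[50,-0.05,0.185,0,0],[50,-0.1,0.37,0,0],[50,-0.15,0.555,0,0],[50,-0.2,0.74,0,0],[50,-0.235,0.88,0,0]]]}}

```text
t: 6.32
eef_pos: [0.5341, 0.1507, 0.1849]
eef_rot: [0.0, 0.62, 0.784, 0.0]
contact_force: [1.4, 0.5, -0.4]
grip_width: 0.0592
grasp_force: 25.0
```

Scaled: 20 mm / 200 = 0.1, -5 mm / 200 = -0.025.

{"fn": "drive_tool", "kwargs": {"commands": [[[50,-0.025,0.1,0,0],[50,-0.025,0.1,0,0],[50,-0.025,0.1,0,0]]]}}

```text
t: 6.57
eef_pos: [0.5302, 0.1686, 0.1847]
eef_rot: [0.0, 0.62, 0.784, 0.0]
contact_force: [0.7, -1.0, -2.3]
grip_width: 0.0593
grasp_force: 25.0
```

Run:
```python
from station import *
import cv2,numpy as np,json
from h import *
s=observe();print(s["t"],s["eef_pos"],s["eef_rot"],s["joints"],s["grip_width"])
W=camera_params("wrist");im=[grab_frame(n)[...,::-1] for n in("scene","side","wrist")]
for n,i in zip("abc",im): cv2.imwrite(f"pics/s2{n}.png",i)
def c(i,x,y,w=50,h=37): return cv2.resize(i[y-h:y+h,x-w:x+w],None,fx=4,fy=4,interpolation=cv2.INTER_CUBIC)
cv2.imwrite("pics/c2.png",np.vstack([np.hstack([c(im[0],323,210),c(im[1],219,155)]),np.hstack([cv2.resize(im[2],(400,300)),c(im[1],219,155)*0])]))
C=json.load(open("cams.json"))
x,y,z=s["eef_pos"]
for n in("scene","side"): print(n,"nut pred",bbox(C[n],x,y,.03,z-.0045,z+.0235).round(1))
json.dump({k:np.asarray(v).tolist() for k,v in W.items()},open("w2.json","w"))
```

```text
6.5667 [0.53016989 0.16859676 0.1846679 ] [8.87479152e-05 6.20212976e-01 7.84433458e-01 8.15143911e-05] [ 0.36653648  0.27590681 -0.87940909  1.71221003  0.22250078  1.25794041
 -0.33057706] 0.05928224146544606Traceback (most recent call last):
  File "<stdin>", line 8, in <module>
    return _nx.concatenate(arrs, 1, dtype=dtype, casting=casting)
           ~~~~~~~~~~~~~~~^^^^^^^^^^^^^^^^^^^^^^^^^^^^^^^^^^^^^^^
ValueError: all the input array dimensions except for the concatenation axis must match exactly, but along dimension 0, the array at index 0 has size 300 and the array at index 1 has size 296
```

```bash
cat > v.py <<'E'
import cv2,numpy as np
def c(i,x,y,w=50,h=37): return cv2.resize(i[y-h:y+h,x-w:x+w],None,fx=4,fy=4,interpolation=cv2.INTER_CUBIC)
E
python3 - <<'E'
from station import *
from v import *
from h import *
W=camera_params("wrist");im=[cv2.imread(f"pics/s2{n}.png") for n in "abc"]
cv2.imwrite("pics/c2.png",np.vstack([np.hstack([c(im[0],323,210),c(im[1],219,155)]),np.hstack([cv2.resize(im[2],(400,300)),np.zeros((300,400,3),np.uint8)])]))
C=json.load(open("cams.json"));s=observe()
x,y,z=s["eef_pos"]
for n in("scene","side"): print(n,"nut pred",bbox(C[n],x,y,.03,z-.0045,z+.0235).round(1))
print(proj(W,[[.531,.167,.1]]))
E
```

```text
scene nut pred [315.6 163.9 345.3 191. ]
side nut pred [204.4 113.7 227.2 135.4]
[[255.72242892 200.25315793]]
```

View pics/c2.png

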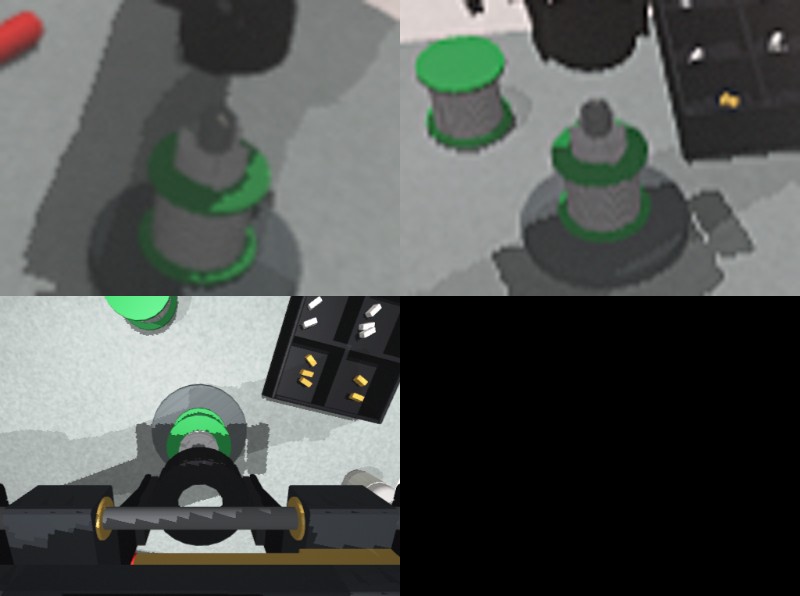

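The nut hangs just above the stand. I'll measure the base and reel circles in the wrist picture to refine the axis.

Run:
```python
from v import *
im=cv2.imread("pics/s2c.png");cv2.imwrite("pics/c3.png",cv2.resize(im[100:215,175:335],None,fx=5,fy=5,interpolation=cv2.INTER_CUBIC))
```

```text
(no output)
```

View pics/c3.png

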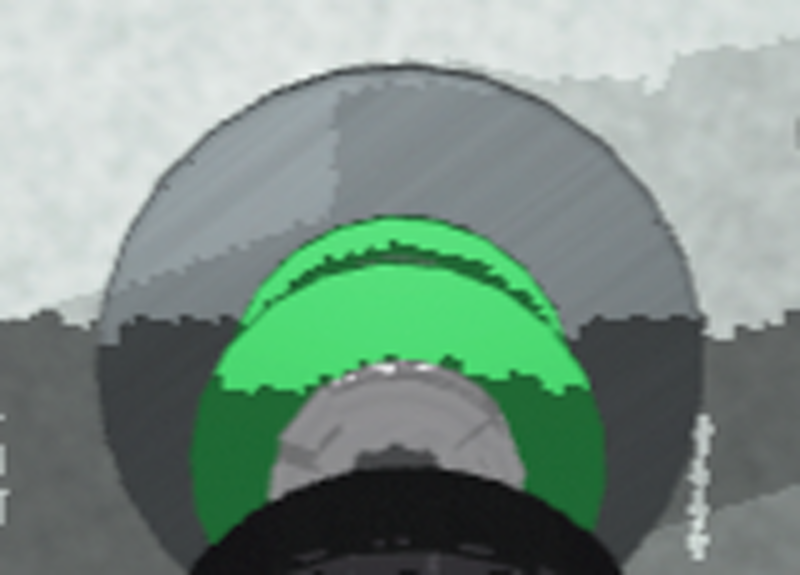

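Run:
```python
from station import *
from h import *
W=camera_params("wrist");n=np.nan;s=observe();x,y,z=s["eef_pos"]
print(s["eef_pos"],bbox(W,x,y,.03,z-.0045,z+.0235))
o=[(W,.065,0,.018,[194.4,112.8,315.6,n]),(W,.036,.084,.084,[213.4,152.4,296,n]),(W,.0205,.103,.103,[229.4,172.4,279.6,n])]
for k in(o,o[:1],o[1:2],o[2:]): a,f=fit(k,[.53,.167]);print(a.round(4),f.round(1))
W1=json.load(open("w1.json"));print(fit([(W1,.03,0,.028,[232,149,290,211])],[.627,-.2]))
```

```text
[0.53111591 0.16573326 0.18432775] [193.43358468 194.64948725 316.54643983 321.82475139]
[0.5298 0.1681] [-1.  -1.6  1.  -0.7 -1.1  0.6 -0.4  2.5  0.6]
[0.5302 0.1664] [-0.9  0.1  0.9]
[0.53   0.1672] [-0.6  0.   0.6]
[0.5293 0.17  ] [-0.6  0.   0.6]
(array([ 0.62543569, -0.20023686]), array([-0.75098937,  0.03411677,  0.74955667,  0.00931373]))
```

The axis estimate stays at (531,167), and the tool is already there. Descending.

Scaled: -69 mm / 200 = -0.345, -65 mm / 200 = -0.325.

{"fn": "drive_tool", "kwargs": {"commands": [[[50,0,0,-0.15,0],[50,0,0,-0.275,0],[50,0,0,-0.325,0],[50,0,0,-0.345,0],[50,0,0,-0.345,0]]], "grip_force": 30}}

```text
t: 7.13
eef_pos: [0.5306, 0.1665, 0.1152]
eef_rot: [-0.0, 0.622, 0.783, -0.0]
contact_force: [-0.3, 0.4, -0.3]
grip_width: 0.059
grasp_force: 30.0
```

Scaled: -4 mm / 200 = -0.02, -3 mm / 200 = -0.015.

{"fn": "drive_tool", "kwargs": {"commands": [[[50,0,0,-0.005,0],[50,0,0,-0.01,0],[50,0,0,-0.015,0],[50,0,0,-0.02,0]]]}}

```text
t: 7.47
eef_pos: [0.5311, 0.1674, 0.1123]
eef_rot: [0.0, 0.621, 0.784, 0.0]
contact_force: [1.0, -0.8, -0.3]
grip_width: 0.0593
grasp_force: 30.0
```

{"fn": "drive_tool", "kwargs": {"commands": [[[50,0,0,-0.005,0],[50,0,0,-0.01,0],[50,0,0,-0.015,0],[50,0,0,-0.015,0]]]}}

```text
t: 7.8
eef_pos: [0.5305, 0.1672, 0.1083]
eef_rot: [-0.0, 0.621, 0.784, -0.0]
contact_force: [-0.4, 0.6, -0.8]
grip_width: 0.0591
grasp_force: 30.0
```

Scaled: -1.5 mm / 200 = -0.0075, -1 mm / 200 = -0.005.

{"fn": "drive_tool", "kwargs": {"commands": [[[50,0,0,-0.0025,0],[50,0,0,-0.005,0],[50,0,0,-0.0075,0],[50,0,0,-0.0075,0]]]}}

```text
t: 8.13
eef_pos: [0.5307, 0.1672, 0.107]
eef_rot: [-0.0, 0.621, 0.784, -0.0]
contact_force: [-0.8, 0.5, -1.0]
grip_width: 0.0589
grasp_force: 30.0
```

Scaled: -1.5 mm / 200 = -0.0075, -1 mm / 200 = -0.005.

{"fn": "drive_tool", "kwargs": {"commands": [[[50,0,0,-0.0025,0],[50,0,0,-0.005,0],[50,0,0,-0.0075,0],[50,0,0,-0.0075,0]]]}}

```text
t: 8.47
eef_pos: [0.5308, 0.1674, 0.1061]
eef_rot: [0.0, 0.621, 0.784, 0.0]
contact_force: [-3.2, -0.8, 6.0]
grip_width: 0.0591
grasp_force: 30.0
```

{"fn": "drive_tool", "kwargs": {"commands": [[[50,0,0,-0.0025,0],[50,0,0,-0.005,0],[50,0,0,-0.0075,0],[50,0,0,-0.0075,0]]]}}

```text
t: 8.8
eef_pos: [0.5309, 0.1676, 0.1053]
eef_rot: [0.0, 0.621, 0.784, 0.0]
contact_force: [-5.0, -1.5, 13.4]
grip_width: 0.0589
grasp_force: 30.0
```

It touches at an underside about 18 mm above the seat, so the pins are on the teeth. Turning backward lightly.

Scaled: 0.15 rad / 6.2832 = 0.0239.

{"fn": "drive_tool", "kwargs": {"commands": [[[50,0,0,0,0.008],[50,0,0,0,0.0159],[50,0,0,0,0.0239],[50,0,0,0,0.0239]]], "grip_force": 22}}

```text
t: 9.13
eef_pos: [0.5299, 0.1692, 0.105]
eef_rot: [-0.001, 0.559, 0.829, 0.0]
contact_force: [-7.4, 3.3, 10.5]
grip_width: 0.0594
grasp_force: 22.0
```

Scaled: 0.15 rad / 6.2832 = 0.0239.

{"fn": "drive_tool", "kwargs": {"commands": [[[50,0,0,0,0.008],[50,0,0,0,0.0159],[50,0,0,0,0.0239],[50,0,0,0,0.0239]]]}}

```text
t: 9.47
eef_pos: [0.5303, 0.1675, 0.104]
eef_rot: [-0.0, 0.496, 0.868, -0.0]
contact_force: [-2.4, -0.2, 1.7]
grip_width: 0.059
grasp_force: 22.0
```

Scaled: -2 mm / 200 = -0.01, -1 mm / 200 = -0.005, 0.1 rad / 6.2832 = 0.0159.

{"fn": "drive_tool", "kwargs": {"commands": [[[50,0,0,-0.005,0.0048],[50,0,0,-0.01,0.0095],[50,0,0,-0.01,0.0159],[50,0,0,-0.01,0.0159]]]}}

```text
t: 9.8
eef_pos: [0.5308, 0.1677, 0.1029]
eef_rot: [0.0, 0.453, 0.892, 0.0]
contact_force: [-3.4, -1.1, 10.4]
grip_width: 0.059
grasp_force: 22.0
```

Scaled: 0.2 rad / 6.2832 = 0.0318.

{"fn": "drive_tool", "kwargs": {"commands": [[[50,0,0,0,0.0095],[50,0,0,0,0.0191],[50,0,0,0,0.0286],[50,0,0,0,0.0318]]]}}

```text
t: 10.13
eef_pos: [0.5304, 0.1683, 0.1029]
eef_rot: [-0.0, 0.361, 0.933, 0.0]
contact_force: [-5.0, 1.2, 11.3]
grip_width: 0.0591
grasp_force: 22.0
```

Scaled: 0.2 rad / 6.2832 = 0.0318.

{"fn": "drive_tool", "kwargs": {"commands": [[[50,0,0,0,0.0095],[50,0,0,0,0.0191],[50,0,0,0,0.0286],[50,0,0,0,0.0318]]]}}

```text
t: 10.47
eef_pos: [0.5304, 0.1682, 0.1029]
eef_rot: [-0.0, 0.266, 0.964, 0.0]
contact_force: [-5.8, 0.9, 11.5]
grip_width: 0.0591
grasp_force: 22.0
```

Scaled: 0.2 rad / 6.2832 = 0.0318.

{"fn": "drive_tool", "kwargs": {"commands": [[[50,0,0,0,0.0095],[50,0,0,0,0.0191],[50,0,0,0,0.0286],[50,0,0,0,0.0318]]]}}

```text
t: 10.8
eef_pos: [0.5303, 0.1682, 0.1029]
eef_rot: [-0.0, 0.169, 0.986, 0.0]
contact_force: [-5.3, 1.2, 12.1]
grip_width: 0.0589
grasp_force: 22.0
```

Scaled: 0.15 rad / 6.2832 = 0.0239.

{"fn": "drive_tool", "kwargs": {"commands": [[[50,0,0,0,0.0095],[50,0,0,0,0.0191],[50,0,0,0,0.0239],[50,0,0,0,0.0239]]]}}

```text
t: 11.13
eef_pos: [0.5303, 0.1682, 0.1029]
eef_rot: [-0.0, 0.095, 0.995, 0.0]
contact_force: [-5.6, 0.1, 11.0]
grip_width: 0.0595
grasp_force: 22.0
```

Scaled: 0.15 rad / 6.2832 = 0.0239.

{"fn": "drive_tool", "kwargs": {"commands": [[[50,0,0,0,0.0095],[50,0,0,0,0.0191],[50,0,0,0,0.0239],[50,0,0,0,0.0239]]]}}

```text
t: 11.47
eef_pos: [0.5304, 0.1682, 0.1029]
eef_rot: [-0.0, 0.02, 1.0, 0.0]
contact_force: [-5.6, -0.1, 10.5]
grip_width: 0.0595
grasp_force: 22.0
```

Scaled: 0.15 rad / 6.2832 = 0.0239.

{"fn": "drive_tool", "kwargs": {"commands": [[[50,0,0,0,0.0095],[50,0,0,0,0.0191],[50,0,0,0,0.0239],[50,0,0,0,0.0239]]]}}

```text
t: 11.8
eef_pos: [0.5303, 0.1682, 0.1029]
eef_rot: [-0.0, -0.055, 0.998, 0.0]
contact_force: [-5.5, 1.4, 11.2]
grip_width: 0.0592
grasp_force: 22.0
```

Scaled: 0.15 rad / 6.2832 = 0.0239.

{"fn": "drive_tool", "kwargs": {"commands": [[[50,0,0,0,0.0095],[50,0,0,0,0.0191],[50,0,0,0,0.0239],[50,0,0,0,0.0239]]]}}

```text
t: 12.13
eef_pos: [0.5305, 0.1682, 0.1026]
eef_rot: [-0.0, -0.129, 0.992, 0.001]
contact_force: [-3.4, 1.2, 8.9]
grip_width: 0.0593
grasp_force: 22.0
```

```bash
python3 -c "
from station import *
s=observe();print(s['torque'],s['joints'],s['eef_pos'],s['contact_force'])"
```

```text
[0.38768595 0.88593735 0.00303975] [ 0.54901529  0.49914116 -1.16626359  1.79597907  0.49475822  1.18078766
  1.0602273 ] [0.53047908 0.16815101 0.10264817] [-3.42539537  1.17516079  8.88944402]
```

Scaled: 0.08 rad / 6.2832 = 0.0127.

{"fn": "drive_tool", "kwargs": {"commands": [[[50,0,0,0,0.0064],[50,0,0,0,0.0127],[50,0,0,0,0.0159],[50,0,0,0,0.0159]]]}}

```text
t: 12.47
eef_pos: [0.5306, 0.167, 0.1019]
eef_rot: [-0.0, -0.178, 0.984, -0.0]
contact_force: [-1.8, -1.8, 1.9]
grip_width: 0.0591
grasp_force: 22.0
```

Force has gone off, so it is dropping. I'll follow straight down.

Scaled: -2 mm / 200 = -0.01, -1 mm / 200 = -0.005, 0.05 rad / 6.2832 = 0.008.

{"fn": "drive_tool", "kwargs": {"commands": [[[50,0,0,-0.005,0.0032],[50,0,0,-0.01,0.0064],[50,0,0,-0.01,0.008],[50,0,0,-0.01,0.008]]]}}

```text
t: 12.8
eef_pos: [0.5306, 0.167, 0.0997]
eef_rot: [-0.0, -0.203, 0.979, -0.0]
contact_force: [-1.3, 0.1, -1.8]
grip_width: 0.0591
grasp_force: 22.0
```

Scaled: -4 mm / 200 = -0.02, -3 mm / 200 = -0.015.

{"fn": "drive_tool", "kwargs": {"commands": [[[50,0,0,-0.005,0],[50,0,0,-0.01,0],[50,0,0,-0.015,0],[50,0,0,-0.02,0],[50,0,0,-0.02,0]]]}}

```text
t: 13.22
eef_pos: [0.5307, 0.1674, 0.0959]
eef_rot: [0.0, -0.203, 0.979, 0.0]
contact_force: [-1.3, -0.1, -0.8]
grip_width: 0.059
grasp_force: 22.0
```

Scaled: -2 mm / 200 = -0.01, -1 mm / 200 = -0.005.

{"fn": "drive_tool", "kwargs": {"commands": [[[50,0,0,-0.005,0],[50,0,0,-0.01,0],[50,0,0,-0.01,0]]]}}

```text
t: 13.47
eef_pos: [0.5309, 0.1675, 0.0946]
eef_rot: [0.0, -0.203, 0.979, -0.0]
contact_force: [-3.2, -1.0, 5.8]
grip_width: 0.0592
grasp_force: 22.0
```

Bottomed at the start level (TCP 94.6, expected 94.5). Now screwing forward, following the sink.

Scaled: -1.5 mm / 200 = -0.0075, -1.2 mm / 200 = -0.006, -0.4 rad / 6.2832 = -0.0637.

{"fn": "drive_tool", "kwargs": {"commands": [[[50,0,0,-0.0015,-0.0127],[50,0,0,-0.003,-0.0255],[50,0,0,-0.0045,-0.0382],[50,0,0,-0.006,-0.0509],[50,0,0,-0.0075,-0.0637]]], "grip_force": 35}}

```text
t: 13.88
eef_pos: [0.5311, 0.1664, 0.0933]
eef_rot: [0.0, -0.002, 1.0, -0.001]
contact_force: [-3.6, -4.7, 10.8]
grip_width: 0.0593
grasp_force: 35.0
```

Scaled: -1.8 mm / 200 = -0.009, -1.4 mm / 200 = -0.007, -0.4 rad / 6.2832 = -0.0637.

{"fn": "drive_tool", "kwargs": {"commands": [[[50,0,0,-0.002,-0.0127],[50,0,0,-0.0035,-0.0255],[50,0,0,-0.0055,-0.0382],[50,0,0,-0.007,-0.0509],[50,0,0,-0.009,-0.0637]]]}}

```text
t: 14.3
eef_pos: [0.531, 0.1662, 0.0916]
eef_rot: [0.0, 0.196, 0.981, -0.001]
contact_force: [-4.5, -5.2, 11.5]
grip_width: 0.0592
grasp_force: 35.0
```

Scaled: -1.8 mm / 200 = -0.009, -1.4 mm / 200 = -0.007, -0.4 rad / 6.2832 = -0.0637.

{"fn": "drive_tool", "kwargs": {"commands": [[[50,0,0,-0.002,-0.0127],[50,0,0,-0.0035,-0.0255],[50,0,0,-0.0055,-0.0382],[50,0,0,-0.007,-0.0509],[50,0,0,-0.009,-0.0637]]]}}

```text
t: 14.72
eef_pos: [0.5309, 0.166, 0.0897]
eef_rot: [0.001, 0.387, 0.922, -0.001]
contact_force: [-4.1, -6.6, 11.5]
grip_width: 0.0588
grasp_force: 35.0
```

Scaled: -0.8 mm / 200 = -0.004, -0.4 mm / 200 = -0.002, -0.2 rad / 6.2832 = -0.0318.

{"fn": "drive_tool", "kwargs": {"commands": [[[50,0,0,-0.002,-0.0127],[50,0,0,-0.004,-0.0255],[50,0,0,-0.004,-0.0318],[50,0,0,-0.004,-0.0318]]]}}

```text
t: 15.05
eef_pos: [0.5304, 0.1669, 0.0888]
eef_rot: [0.0, 0.477, 0.879, -0.001]
contact_force: [-5.5, -3.1, 9.1]
grip_width: 0.0593
grasp_force: 35.0
```

```bash
python3 -c "
from station import *
s=observe();print(s['torque'],s['joints'],s['eef_pos'],s['contact_force'])"
```

```text
[-0.63917776  1.0860735  -0.05727292] [ 0.36139714  0.3933421  -0.89338311  1.81600053  0.34348474  1.09701969
 -0.07781154] [0.53036385 0.16693679 0.08879102] [-5.53903849 -3.13600011  9.1300802 ]
```

Scaled: -0.4 mm / 200 = -0.002, -0.2 mm / 200 = -0.001, -0.2 rad / 6.2832 = -0.0318.

{"fn": "drive_tool", "kwargs": {"commands": [[[50,0,0,-0.001,-0.008],[50,0,0,-0.002,-0.0159],[50,0,0,-0.002,-0.0239],[50,0,0,-0.002,-0.0318],[50,0,0,-0.002,-0.0318]]]}}

```text
t: 15.47
eef_pos: [0.5303, 0.1658, 0.0884]
eef_rot: [0.001, 0.562, 0.827, -0.002]
contact_force: [-5.3, -7.7, 12.0]
grip_width: 0.0589
grasp_force: 35.0
```

```bash
python3 -c "
from station import *
s=observe();print(s['torque'],s['eef_rot'],s['eef_pos'],s['contact_force'])"
```

```text
[-1.6671454   1.32199027  1.12089971] [ 8.10851312e-04  5.61581573e-01  8.27419353e-01 -1.64146198e-03] [0.53034282 0.16578741 0.08838458] [-5.25393443 -7.68563639 11.96701614]
```

Scaled: -0.15 rad / 6.2832 = -0.0239.

{"fn": "drive_tool", "kwargs": {"commands": [[[50,0,0,0,-0.008],[50,0,0,0,-0.0159],[50,0,0,0,-0.0239],[50,0,0,0,-0.0239]]]}}

```text
t: 15.8
eef_pos: [0.5301, 0.166, 0.0882]
eef_rot: [0.001, 0.622, 0.783, -0.002]
contact_force: [-6.4, -6.0, 10.5]
grip_width: 0.0586
grasp_force: 35.0
```

```bash
python3 -c "
from station import *
s=observe();print(s['torque'],s['eef_rot'],s['eef_pos'],s['contact_force'])"
```

```text
[-1.4720575   1.22615948  1.28638622] [ 7.02639173e-04  6.21787835e-01  7.83183851e-01 -1.56560351e-03] [0.53011936 0.16600224 0.08815146] [-6.41171272 -6.01642365 10.45043063]
```

The torque has saturated at about 1.2 Nm and the height no longer changes, so it is at the hard stop. Releasing and lifting away.

Scaled: 1 mm / 200 = 0.005.

{"fn": "drive_tool", "kwargs": {"commands": [[[50,0,0,0.005,0],[84,0,0,0.005,0],[84,0,0,0.005,0],[84,0,0,0.005,0],[84,0,0,0.005,0]]]}}

```text
t: 16.22
eef_pos: [0.5309, 0.1676, 0.0889]
eef_rot: [0.0, 0.621, 0.784, 0.0]
contact_force: [1.0, -0.1, -0.7]
grip_width: 0.0777
grasp_force: 0.0
```

{"fn": "drive_tool", "kwargs": {"commands": [[[84,0,0,0.05,0],[84,0,0,0.125,0],[84,0,0,0.3,0],[84,0,0,0.5,0],[84,0,0,0.7,0]]]}}

```text
t: 16.63
eef_pos: [0.53, 0.1675, 0.2309]
eef_rot: [-0.0, 0.621, 0.784, -0.0]
contact_force: [1.3, 0.5, 0.5]
grip_width: 0.0839
grasp_force: 0.0
```

Scaled: -100 mm / 200 = -0.5, -70 mm / 200 = -0.35.

{"fn": "drive_tool", "kwargs": {"commands": [[[84,-0.05,-0.175,0,0],[84,-0.1,-0.35,0,0],[84,-0.1,-0.5,0,0],[84,-0.1,-0.5,0,0]]]}}

```text
t: 16.97
eef_pos: [0.5109, 0.0605, 0.2296]
eef_rot: [0.001, 0.624, 0.781, -0.001]
contact_force: [0.5, 0.4, 0.4]
grip_width: 0.0841
grasp_force: 0.0
```

Run:
```python
from station import *
from v import *
from h import *
C=json.load(open("cams.json"));im=[grab_frame(n)[...,::-1] for n in("scene","side")]
cv2.imwrite("pics/c4.png",np.hstack([c(im[0],323,215),c(im[1],219,155)]))
for n,o in(("scene",(273,178)),("side",(169,118))): print(n,(((bbox(C[n],.5308,.1672,.03,.0845,.1125)-np.r_[o,o])*4)).round(),((bbox(C[n],.5308,.1672,.03,.0905,.1185)-np.r_[o,o])*4).round())
```

```text
scene [154.  77. 265. 182.] [155.  69. 266. 175.]
side [153.  88. 238. 172.] [153.  82. 238. 166.]
```

View pics/c4.png

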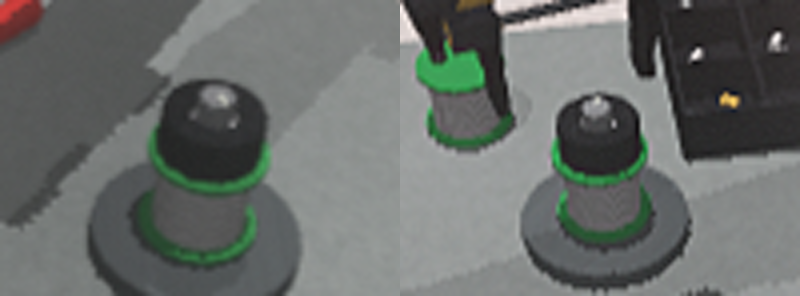

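The nut is level and flush on the reel. Its lower edge is at 183 (scene) and 173 (side), against home predictions of 182 and 172. Handing in.

```bash
python3 -c "
from station import *
print(hand_in())"
```

```text
the job is handed in; nothing more can be done
None
```

The nut is screwed home on the reel and released, and the job was handed in at about 17 s; the last pictures show the nut level and flush, but `hand_in()` returned no verdict, and I didn't measure the drag knob's pointer afterwards.

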